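# Charge the press lubricator with its hand pump

### The job

Fill the crimping press's blue spring lubricator with its own hand pump: push the yellow lever round until the return valve is fully shut, then press the red plunger down with full strokes, letting it spring right back up each time, until the indicator stem on the blue cup stands fully out with its whole green band showing. The pump alone has to raise the stem: do not touch the stem, do not pull the plunger up, and leave the things lying about where they are.

Things in the scene. Friction and masses are not known exactly. Their poses are not given: they have to be found in the camera images.
- lubricator: lubricator unit bolted to the bench: grey plate 160 (x) x 290 (y) x 12 mm, origin at its underside's centre; own axes +x away from the robot, +y left. In mm: pump barrel at x -35, y 85 (44 wide, 100 high), cream reservoir at 37, 85 (68 wide, 102 high), blue cup at 0, 0 (60 wide, 95 high), brass valve at 10, -100 (36 wide). All else but the lever is under 65 high.
- plunger_top (a point): the top of the red mushroom knob of the pump plunger, in its centre; the knob is 42 mm across and 18 mm thick, its top 155 mm above the bench at rest. It is pressed straight down; it moves with the plunger.
- plunger (a joint): pressed depth, m: 0 (within 1.5 mm) at rest, 0.024 at the bottom stop; about 13 N holds it there; springs back up in about 0.3 s. With the valve shut each stroke to the stop raises the stem by 6 to 7 mm (less at the first and last); strokes under 21 mm do half or nothing, as does not letting it right back up. With the valve open strokes do nothing. Pulled up, it lifts 4 mm (negative): not allowed.
- lever_grip (a point): point on the yellow lever's centre line, 60 mm from its pivot, 75 mm above the bench. The yellow sleeve runs from 24 to 80 mm from the pivot, 15 mm wide and 12 mm tall (69 to 81 mm above the bench). There is free room on both sides of it, down to the 12 mm base plate.
- lever_pivot (a point): the lever's vertical pivot axis, at the lever's height
- valve_lever (a joint): lever angle, rad: 0 = open, the lever points to the unit's front (-x, to the robot); 1.57 = shut, at its stop, the lever points to the unit's right (-y). From above it swings anticlockwise to shut: its free end goes from the front to the right. It stays where it is left; 1 to 2 N at the grip moves it. Starts between 0 and 0.35.
- stem_tip (a point): the top of the indicator stem's small red tip (11 mm wide) on the axis of the blue cup; it starts 8 to 18 mm above the brass gland and stands about 42 mm above it when fully out.
- gland (a point): centre of the top of the hexagonal brass gland on the blue cup, 95 mm above the bench, where the stem comes out
- stem (a joint): how far the indicator stem is out, m: starts between 0 and 0.010; full strokes bring it to about 0.034 (fully out), where more strokes no longer move it. The 4 mm green band at the foot of the stem begins to show at 0.029 and is wholly out at 0.033. It sinks by under 1 mm as the plunger returns, else it stays put between strokes.
- bin_small_a: blue open parts bin, 104 x 74 x 45 mm, loose, to be left alone; origin at the centre of its underside
- dial_knob: black ribbed knob, 32 mm wide, 28 mm high, loose, to be left alone; origin at the centre of its underside
- oil_brush: oil brush with a wooden handle, 27 x 157 x 10 mm, behind the unit, loose, to be left alone; origin at the centre of its underside
- oil_bottle: white oil bottle with a red spout, 44 mm wide, 134 mm high, loose, to be left alone; origin at the centre of its underside

How it is judged:
By the outcome, as a careful person would: the job done as asked, in the order asked, and still so for the second after the job is handed in, with the robot touching nothing.
It also fails if it takes over 64 s, if anything falls off the work surface, if the arm or the gripper's body presses on something with over 40 N, if the wrist force passes 120 N, or if a joint passes its speed limit or range.

### The arm

A 6-joint arm with a two-finger parallel gripper is mounted at the origin on a cart in front of the work surface, level with it; the furniture and walls round the work are solid. World frame = base frame: x ahead of the robot, y to its left, z up, the work surface at z = 0. Lengths are in m, angles in rad, forces in N, time in s.
With the tool pointing down it reaches from about 0.25 to 0.725 m from the base axis. Payload 4 kg.
Tool frame: the origin (TCP) lies at the very end of the fingers, on their centre line; the grasp point (between the pads) lies 19 mm behind it; z points along the fingers, y is the line along which they close (so a half turn about z gives the same grasp; the last joint's range is limited). The gripper opens to 85 mm and grips with 20 to 120 N. Pads are 22 mm wide; open, the fingers measure 114 mm over their backs; the gripper's body (76 mm by 85 mm) begins 54 mm behind the grasp point. The pads swing forward as they close: fully open they stand 13 mm farther back than shut.
Start: joints at [-1.312, 0.241, 0.005, 1.335, 0, 1.571], TCP at [0.128, -0.483, 0.231] pointing down, gripper open.
Joint ranges: [-2.72, 2.72], [-1.05, 1.87], [-1.09, 1.28], [-1.99, 2.15], [-1.42, 1.44], [-3.14, 3.14]. Speed limits (rad/s): [2.79, 2.79, 3.14, 3.14, 3.14, 3.14].

### API

Orientations are given as a unit quaternion [x, y, z, w].
In Python, from workcell import bot, vision, workorder gives the robot as it stands.
- The arm moves only by the shell command python3 -m creep 'ROWS' [OPENING]. ROWS is JSON, a list of rows, each a list of 2 entries, a list of its own where there are three numbers: the shift along the tool's x, y, z in mm, then the turn, a rotation vector about the tool's x, y, z in rad. In form: [[[dx, dy, dz], [wx, wy, wz]], ...]. A call has 1 to 12 rows; each row shifts and turns the commanded pose from where the row before left it, along the tool's axes as they then stand; what a row does not reach is not made up. A row lasts 1/8 s, in which the tool goes at most 62.5 mm and 10.7 degrees, less where a joint would pass 70% of its speed; a pose out of reach is approached as far as the arm can. A call is refused whole if a number of a shift passes 62.5 or a number of a turn 0.188, either way. A call with a gripper value outside its range is refused whole. OPENING is the finger opening in mm, from 0 to 85.4, set as the call begins (- or left out, the last holds). The fingers move at their own pace and stop on an object; the grip force is fixed at half the most. Time passes only in rows, so rows that do not move let the fingers close. It gives the time, the measured TCP pose, the force, the opening and the grip force at its end, in the units of the state.
- bot.get_obs(): the state, without advancing time (a new reading comes with each control period).
- vision.camera(name): name is "side" or "top" or "wrist"; returns a dict with "image" (384x512x3 uint8, blue, green, red), "z_map" (384x512 float32, m along the optical axis (not along the pixel's ray), 0 where there is no reading), "K" (3x3 intrinsics, pixels), "rvec" (rotation vector, rad) and "tvec" (3), from world to camera coordinates, as OpenCV has them; the wrist camera has in their place "tool_from_camera" (4x4, takes a point from camera to tool coordinates, whose origin is the TCP and whose axes are the flange's). Camera axes: x right, y down, z forward; pixel columns grow to the right and rows downward; lengths in m; the calibration is good to about 2 mm. A picture is of the moment at which its call begins: read the wrist's pose just before it.
- workorder.job_done(): hands the job in; it is judged then, once.
Trained networks look in a picture, given as the dict that the camera call returned (one of the last four; its "shot" number tells which), for a name from the list of things; names that differ only in an ending like _2 or _b are one class to them, and where a whole thing is asked for, a point or a joint stands for the part that bears it (a point fixed in the world has none). Each returns a list of dicts, best first, with "score" (0 to 1); they miss things now and then, are a little off and sometimes report something else, mostly with a low value. They report only what shows in the picture. A call takes as long as a camera call.
- vision.spot_in(picture, query): "position" ([column, row] in pixels, amid what is visible of it).
- vision.place_of(picture, query): "position" ([column, row] in pixels: a listed point, or the origin of a listed thing).
The state is a dict: "clock": time; "joint_pos": joint angles; "joint_vel": joint speeds; "tau": joint torques, N m; "eef_pos": TCP position; "tool_rot": TCP orientation; "ft_force": force on the tool from outside, world axes, zero at the start; "ft_torque": the same for the moment, N m; "grip_width": finger opening in m; "grasp_force": force on a finger pad.
Only numpy, scipy, OpenCV 4.12 (cv2) and the standard library are available. Lean on these libraries where they do the work, as an engineer would, in place of code of your own. Each camera call takes 0.05 s, during which the arm holds its last target. There are 200 camera calls.

## Working session

There is one attempt and no reset: what is moved stays moved. The work goes in short steps, Python scripts to look and compute and a shell command to move; the robot and the scene stay as the last step left them, time stands still between calls to the robot, and variables do not carry over. Pictures are saved under pics/ and viewed, at most 10 in all, crops included, and the job is handed in when it is done.

```bash
mkdir -p pics
cat > h.py <<'E'
import numpy as np, cv2
from workcell import bot, vision, workorder
from scipy.spatial.transform import Rotation as R
def ext(p, o=None):
    if 'rvec' in p:
        r=cv2.Rodrigues(np.array(p['rvec'],float))[0]; T=np.eye(4); T[:3,:3]=r; T[:3,3]=np.ravel(p['tvec']); return np.linalg.inv(T)
    T=np.eye(4); T[:3,:3]=R.from_quat(o['tool_rot']).as_matrix(); T[:3,3]=o['eef_pos']
    return T@np.array(p['tool_from_camera'])
def at_z(p,px,z,o=None):
    T=ext(p,o); d=T[:3,:3]@np.linalg.inv(p['K'])@[px[0],px[1],1]; return T[:3,3]+d*(z-T[2,3])/d[2]
def depth(p,px,o=None):
    T=ext(p,o); c,r=int(round(px[0])),int(round(px[1])); z=p['z_map'][r,c]
    return T[:3,:3]@(np.linalg.inv(p['K'])@[px[0],px[1],1]*z)+T[:3,3]
Z={'plunger_top':.155,'lever_grip':.075,'lever_pivot':.075,'gland':.095,'lubricator':0}
E
cat > a.py <<'E'
from h import *
o=bot.get_obs(); print(o['clock'],o['eef_pos'],o['tool_rot'],o['grip_width'])
for n in ('top','side'):
    p=vision.camera(n); cv2.imwrite(f'pics/{n}0.png',p['image'])
    for q in ['plunger_top','lever_grip','lever_pivot','gland','stem_tip','lubricator','bin_small_a','dial_knob','oil_bottle','oil_brush']:
        l=vision.place_of(p,q)
        if l:
            b=l[0]; print(n,q,round(b['score'],2),np.round(b['position'],1),np.round(at_z(p,b['position'],Z.get(q,0)),3),np.round(depth(p,b['position']),3))
        else: print(n,q,None)
E
python3 a.py
```

```text
0.0 [ 0.12779152 -0.48274302  0.23041822] [ 9.91640031e-01  1.29030901e-01 -1.46877955e-04 -1.02631647e-03] 0.08511841082214072
top plunger_top 0.74 [227.1 200.7] [0.563 0.067 0.155] [0.563 0.067 0.156]
top lever_grip 0.48 [295.  240.7] [ 0.468 -0.117  0.075] [ 0.468 -0.117  0.078]
top lever_pivot 0.59 [293.8 217. ] [ 0.533 -0.113  0.075] [ 0.533 -0.112  0.081]
top gland 0.67 [262.1 206.6] [ 0.558 -0.024  0.095] [ 0.559 -0.025  0.088]
top stem_tip None
top lubricator 0.81 [259.5 209.3] [ 0.561 -0.02   0.   ] [ 0.551 -0.018  0.087]
top bin_small_a 0.58 [158.3 268.1] [0.382 0.27  0.   ] [0.382 0.27  0.002]
top dial_knob 0.53 [352.8 218.1] [ 0.542 -0.298  0.   ] [ 0.539 -0.291  0.026]
top oil_bottle 0.73 [316.8 162.3] [ 0.709 -0.191  0.   ] [ 0.691 -0.178  0.073]
top oil_brush 0.8 [239.2 146.2] [0.754 0.047 0.   ] [ 0.754  0.047 -0.002]
side plunger_top 0.53 [244.8 178.9] [0.566 0.041 0.155] [0.569 0.05  0.152]
side lever_grip 0.71 [231. 233.] [ 0.467 -0.123  0.075] [ 0.467 -0.124  0.075]
side lever_pivot 0.79 [254.6 228.4] [ 0.533 -0.123  0.075] [ 0.531 -0.128  0.078]
side gland 0.75 [251.6 206. ] [ 0.561 -0.027  0.095] [ 0.559 -0.031  0.097]
side stem_tip None
side lubricator 0.6 [252.1 231.5] [ 0.568 -0.006  0.   ] [ 0.526 -0.121  0.066]
side bin_small_a 0.65 [176.6 208.1] [0.384 0.257 0.   ] [0.38  0.226 0.014]
side dial_knob 0.6 [283.  286.6] [ 0.54  -0.287  0.   ] [ 0.528 -0.312  0.02 ]
side oil_bottle 0.72 [323.1 250.6] [ 0.709 -0.184  0.   ] [ 0.69  -0.215  0.022]
side oil_brush None
```

Run:
```python
import cv2,numpy as np
a=cv2.imread('pics/top0.png')[120:300,140:380];b=cv2.imread('pics/side0.png')[130:310,150:390]
cv2.imwrite('pics/z0.png',np.vstack([cv2.resize(a[:,:],(800,600))[:, :][::2,::2],cv2.resize(b,(800,600))[::2,::2]]))
```

```text
(no output)
```

View pics/z0.png

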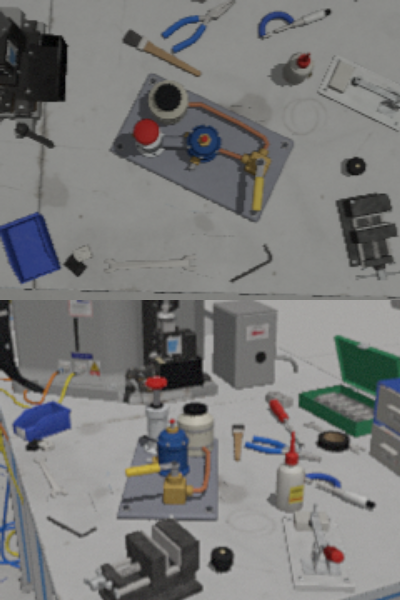

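```bash
cat >> h.py <<'E'
def shift(x,y,z):
    o=bot.get_obs(); return np.round(R.from_quat(o['tool_rot']).inv().apply(np.array([x,y,z])-o['eef_pos'])*1000,1)
E
python3 -m creep '[[[35,-26,0],[0,0,0]],[[35,-26,0],[0,0,0]],[[35,-26,0],[0,0,0]],[[35,-26,0],[0,0,0]],[[35,-26,0],[0,0,0]],[[35,-26,0],[0,0,0]],[[35,-26,0],[0,0,0]],[[35,-26,0],[0,0,0]],[[35,-26,0],[0,0,0]],[[35,-26,0],[0,0,0]],[[35,-26,0],[0,0,0]],[[0,0,0],[0,0,0]]]' 0
cat > w.py <<'E'
import sys
from h import *
o=bot.get_obs(); p=vision.camera('wrist'); cv2.imwrite(f'pics/{sys.argv[1]}.png',p['image']); print(o['clock'],o['eef_pos'],o['ft_force'])
for q in ['plunger_top','lever_grip','lever_pivot','gland','stem_tip']:
    l=vision.place_of(p,q)
    if l: b=l[0]; print(q,round(b['score'],2),np.round(b['position'],1),np.round(at_z(p,b['position'],Z.get(q,.11),o),3),np.round(depth(p,b['position'],o),3))
E
python3 w.py w1
```

```text
clock: 2.6
eef_pos: [0.4284, -0.1064, 0.2312]
tool_rot: [0.991, 0.131, 0.0, -0.0]
ft_force: [-1.5, 0.2, 0.5]
grip_width: 0.0004
grasp_force: 0.0
2.6 [ 0.42837946 -0.10641378  0.23123773] [-1.48106351  0.24692628  0.4867934 ]
lever_grip 0.83 [279.7 135.8] [ 0.47  -0.117  0.075] [ 0.47  -0.116  0.081]
lever_pivot 0.68 [304.8  64.5] [ 0.532 -0.121  0.075] [ 0.531 -0.12   0.081]
```

View pics/w1.png

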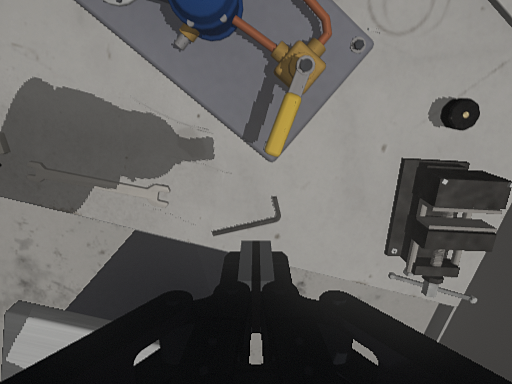

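```bash
python3 - <<'E'
from h import *
print('above',shift(.474,-.083,.231),'down',shift(.474,-.083,.060))
P=np.array([.531,-.12]); c0=np.array([.474,-.083]); Rt=R.from_quat(bot.get_obs()['tool_rot']).as_matrix()
for a in [175,185,195,205,215,225,235,240,244]:
    t=np.radians(a); u=np.array([np.cos(t),np.sin(t)]); n=np.array([-u[1],u[0]])
    c=P+.057*u-.023*n; print(a,np.round(c,3),np.round(Rt.T@np.r_[c-c0,0]*1000,1)); c0=c
E
python3 -m creep '[[[26,-5,0],[0,0,0]],[[26,-5,0],[0,0,0]],[[0,0,40],[0,0,0]],[[0,0,40],[0,0,0]],[[0,0,40],[0,0,0]],[[0,0,40],[0,0,0]],[[0,0,11],[0,0,0]],[[0,0,0],[0,0,0]]]'
```

```text
above [ 52.7 -13.2   0.4] down [ 52.7 -13.2 171.4]
175 [ 0.476 -0.092] [-0.2  9.4  0. ]
185 [ 0.472 -0.102] [-6.4  8.6  0. ]
195 [ 0.47  -0.113] [-4.8  9.6  0. ]
205 [ 0.47  -0.123] [-3.1 10.3  0. ]
215 [ 0.471 -0.134] [-1.2 10.6  0. ]
225 [ 0.474 -0.144] [ 0.6 10.7  0. ]
235 [ 0.479 -0.153] [ 2.5 10.4  0. ]
240 [ 0.483 -0.158] [1.9 5.  0. ]
244 [ 0.485 -0.161] [1.8 3.9 0. ]
clock: 3.9
eef_pos: [0.4744, -0.0859, 0.0604]
tool_rot: [0.992, 0.128, -0.0, -0.0]
ft_force: [-0.1, 0.7, -0.1]
grip_width: 0.0002
grasp_force: 0.0
```

```bash
python3 -m creep '[[[0,7,0],[0,0,0]],[[-6,8.6,0],[0,0,0]],[[-5,9.6,0],[0,0,0]],[[-3,10.3,0],[0,0,0]],[[-1,10.6,0],[0,0,0]],[[0.6,10.7,0],[0,0,0]],[[2.5,10.4,0],[0,0,0]],[[1.9,5,0],[0,0,0]],[[0,0,0],[0,0,0]]]'; python3 w.py w2
```

```text
clock: 5.03
eef_pos: [0.4839, -0.1584, 0.0602]
tool_rot: [0.992, 0.129, -0.0, 0.0]
ft_force: [-0.1, -0.4, -0.0]
grip_width: -0.0001
grasp_force: 0.0
5.025 [ 0.48385197 -0.1584419   0.06020236] [-0.09019885 -0.39743245 -0.03099104]
lever_grip 0.69 [299.3 247.1] [ 0.5   -0.173  0.075] [ 0.503 -0.171  0.08 ]
lever_pivot 0.79 [194.6 142. ] [ 0.532 -0.121  0.075] [ 0.533 -0.122  0.081]
```

View pics/w2.png

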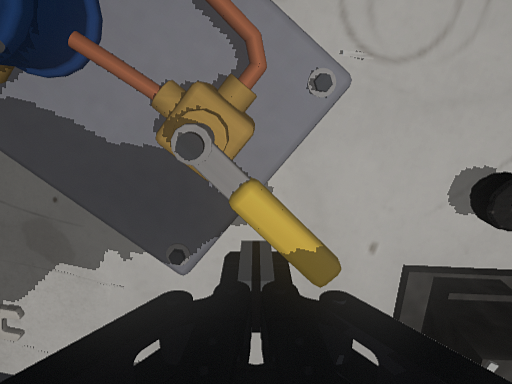

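```bash
for i in 1 2; do python3 -m creep '[[[1.5,1.3,0],[0,0,0]],[[1.5,1.3,0],[0,0,0]],[[0,0,0],[0,0,0]]]' | grep -E "pos|force"; done
```

```text
eef_pos: [0.487, -0.1595, 0.0603]
ft_force: [-0.7, 0.3, 0.2]
grasp_force: 0.3
eef_pos: [0.4901, -0.1612, 0.0601]
ft_force: [-3.4, 0.0, 0.2]
grasp_force: 1.3
```

```bash
for i in 1 2; do python3 -m creep '[[[1.5,1.3,0],[0,0,0]],[[0,0,0],[0,0,0]],[[0,0,0],[0,0,0]]]' | grep -E "pos|force"; done; python3 w.py w3
```

```text
eef_pos: [0.4903, -0.1614, 0.06]
ft_force: [-6.2, 1.9, 4.2]
grasp_force: 3.3
eef_pos: [0.4906, -0.1615, 0.0599]
ft_force: [-10.0, 4.4, 7.5]
grasp_force: 5.3
6.825 [ 0.4905537  -0.16154601  0.05987185] [-10.02941302   4.40367449   7.49066136]
plunger_top 0.31 [298.6 251.8] [ 0.542 -0.155  0.155] [ 0.508 -0.174  0.081]
lever_grip 0.76 [296.8 250.9] [ 0.505 -0.175  0.075] [ 0.508 -0.174  0.081]
lever_pivot 0.94 [179.4 158.3] [ 0.531 -0.12   0.075] [ 0.533 -0.121  0.081]
```

```bash
python3 -m creep '[[[-12,-10,0],[0,0,0]],[[-12,-10,0],[0,0,0]],[[0,0,-45],[0,0,0]],[[0,0,-45],[0,0,0]],[[0,0,-45],[0,0,0]],[[0,0,-40],[0,0,0]],[[0,-40,0],[0,0,0]],[[0,-40,0],[0,0,0]],[[0,-40,0],[0,0,0]],[[15,-20,0],[0,0,0]],[[15,0,0],[0,0,0]],[[0,0,0],[0,0,0]]]'; python3 w.py w4; python3 -c "
from h import *
p=vision.camera('top')
for q in ['plunger_top','lever_grip','lever_pivot','gland']:
    for b in vision.place_of(p,q)[:1]: print(q,round(b['score'],2),at_z(p,b['position'],Z[q]))
print(shift(.565,.066,.16))"
```

```text
clock: 8.62
eef_pos: [0.4606, -0.0068, 0.2354]
tool_rot: [0.992, 0.129, 0.001, 0.0]
ft_force: [-1.0, -0.8, 0.5]
grip_width: 0.0002
grasp_force: 0.0
8.625 [ 0.46057446 -0.00680447  0.23536897] [-1.02759331 -0.80322766  0.46518157]
lever_grip 0.64 [443.1 174.4] [ 0.506 -0.174  0.075] [ 0.507 -0.17   0.081]
lever_pivot 0.9 [400.  131.4] [ 0.533 -0.121  0.075] [ 0.533 -0.118  0.082]
gland 0.75 [311.3  62.7] [ 0.565 -0.024  0.095] [ 0.563 -0.022  0.111]
stem_tip 0.64 [318.4  59.5] [ 0.567 -0.027  0.11 ] [ 0.567 -0.027  0.11 ]
plunger_top 0.61 [0.57460629 0.06801175 0.155     ]
lever_grip 0.56 [ 0.50686402 -0.17215504  0.075     ]
lever_pivot 0.93 [ 0.52107618 -0.11051169  0.075     ]
gland 0.68 [ 0.56696094 -0.02382551  0.095     ]
[121.2 -43.4  75.4]
```

View pics/w4.png

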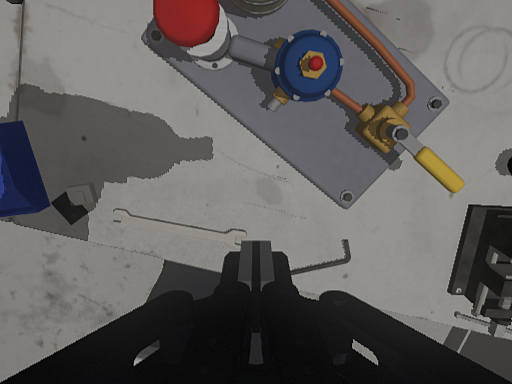

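```bash
python3 -m creep '[[[14,-12,0],[0,0,0]],[[14,-12,0],[0,0,0]],[[14,-12,0],[0,0,0]],[[13,-7,0],[0,0,0]],[[0,0,0],[0,0,0]]]'|head -2
python3 - <<'E'
from h import *
o=bot.get_obs();p=vision.camera('wrist');im=p['image'].astype(int)
m=((im[...,2]>110)&(im[...,1]<60)&(im[...,0]<60)).astype(np.uint8)
n,l,s,c=cv2.connectedComponentsWithStats(m)
k=s[1:,4].argmax()+1; pts=np.argwhere(l==k)[:,::-1].astype(np.float32)
print(s[k],c[k],cv2.minEnclosingCircle(pts)); cc=cv2.minEnclosingCircle(pts)[0]
print(at_z(p,cc,.147,o)); T=at_z(p,cc,.147,o); print(shift(T[0],T[1],.16),[ (b['score'],at_z(p,b['position'],.155,o)) for b in vision.place_of(p,'plunger_top')])
E
```

```text
clock: 9.8
eef_pos: [0.502, 0.0499, 0.2349]
[ 231   72   58   60 2733] [259.54628613 101.20709843] ((260.0, 101.0), 30.083316802978516)
[0.5687583  0.06502889 0.147     ]
[69.2  2.1 74.9] [(0.92, array([0.56765038, 0.06622793, 0.155     ]))]
```

```bash
python3 -m creep '[[[17,0.3,0],[0,0,0]],[[17,0.3,0],[0,0,0]],[[17,0.3,0],[0,0,0]],[[17.5,0.3,0],[0,0,0]],[[0,0,25],[0,0,0]],[[0,0,25],[0,0,0]],[[0,0,20],[0,0,0]],[[0,0,0],[0,0,0]]]'
cat > s.py <<'E'
import sys
from h import *
o=bot.get_obs(); print(o['clock'],o['eef_pos'],o['ft_force'])
p=vision.camera('side'); cv2.imwrite('pics/%s.png'%sys.argv[1],cv2.resize(p['image'][150:260,190:310],None,fx=5,fy=5,interpolation=cv2.INTER_CUBIC))
for q in ('gland','stem_tip','plunger_top'):
    for b in vision.place_of(p,q)[:1]: print(q,b['score'],b['position'])
E
python3 s.py s1
```

```text
clock: 10.9
eef_pos: [0.566, 0.0645, 0.1637]
tool_rot: [0.992, 0.129, -0.002, 0.0]
ft_force: [-0.3, -0.6, -0.2]
grip_width: 0.0
grasp_force: 0.0
10.9 [0.56599938 0.06448238 0.16365662] [-0.29279498 -0.60200556 -0.23648776]
gland 0.79 [252.6, 205.6]
plunger_top 0.65 [253.9, 229.8]
```

View pics/s1.png

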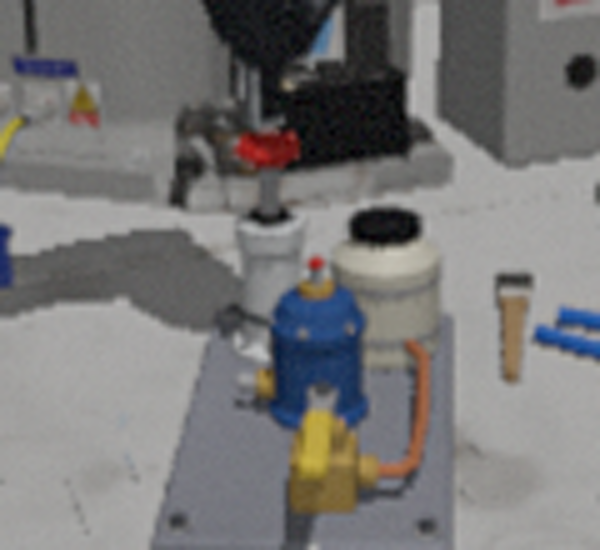

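```bash
python3 -m creep '[[[0,0,8],[0,0,0]],[[0,0,8],[0,0,0]],[[0,0,8],[0,0,0]],[[0,0,7],[0,0,0]],[[0,0,2],[0,0,0]],[[0,0,0],[0,0,0]]]' |grep -E "pos|force"
```

```text
eef_pos: [0.5686, 0.0653, 0.1342]
ft_force: [-2.9, -0.0, 11.3]
grasp_force: 5.4
```

```bash
python3 -m creep '[[[0,0,1],[0,0,0]],[[0,0,0],[0,0,0]]]' |grep -E "pos|force"
```

```text
eef_pos: [0.5686, 0.0653, 0.1335]
ft_force: [-1.9, -0.3, 11.0]
grasp_force: 5.8
```

```bash
for i in 1 2 3; do python3 -m creep '[[[0,0,1.5],[0,0,0]],[[0,0,0],[0,0,0]]]' |grep -E "pos|ft_force"; done
```

```text
eef_pos: [0.5686, 0.0653, 0.1321]
ft_force: [-3.1, -0.5, 13.0]
eef_pos: [0.5686, 0.0653, 0.131]
ft_force: [-2.9, -1.0, 13.9]
eef_pos: [0.5687, 0.0653, 0.131]
ft_force: [-5.8, -2.3, 21.1]
```

```bash
for i in 1 2; do python3 -m creep '[[[0,0,-12],[0,0,0]],[[0,0,-12],[0,0,0]],[[0,0,-10],[0,0,0]],[[0,0,0],[0,0,0]],[[0,0,0],[0,0,0]],[[0,0,0],[0,0,0]],[[0,0,0],[0,0,0]]]' |grep -E "pos|ft_force"
python3 -m creep '[[[0,0,8],[0,0,0]],[[0,0,8],[0,0,0]],[[0,0,8],[0,0,0]],[[0,0,7],[0,0,0]],[[0,0,3],[0,0,0]],[[0,0,0],[0,0,0]],[[0,0,0],[0,0,0]]]' |grep -E "pos|ft_force"; done; python3 s.py s2
```

```text
eef_pos: [0.5674, 0.0653, 0.1602]
ft_force: [-0.1, -0.2, 0.2]
eef_pos: [0.5685, 0.0653, 0.131]
ft_force: [-6.6, -1.2, 22.9]
eef_pos: [0.5674, 0.0652, 0.1602]
ft_force: [0.3, -0.3, 0.3]
eef_pos: [0.5685, 0.0653, 0.131]
ft_force: [-6.7, -1.7, 21.8]
16.35 [0.56853818 0.06534498 0.13096423] [-6.71724581 -1.66957342 21.80133128]
gland 0.9 [253.1, 206.4]
stem_tip 0.43 [252.7, 195.7]
plunger_top 0.46 [242.4, 188.1]
```

View pics/s2.png

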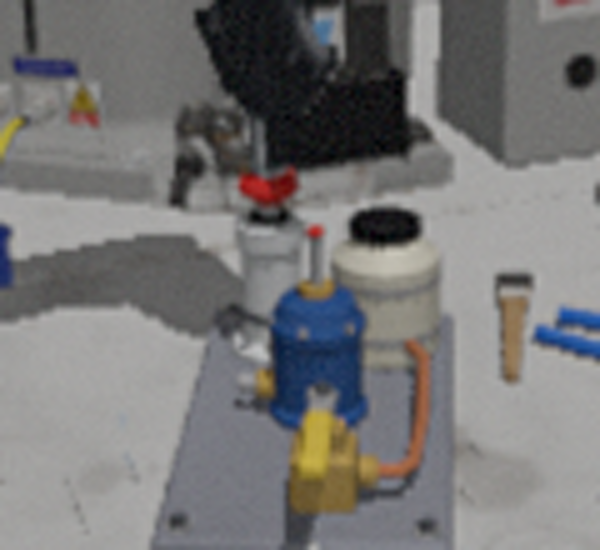

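```bash
for i in 1 2 3; do python3 -m creep '[[[0,0,-12],[0,0,0]],[[0,0,-12],[0,0,0]],[[0,0,-10],[0,0,0]],[[0,0,0],[0,0,0]],[[0,0,0],[0,0,0]],[[0,0,0],[0,0,0]],[[0,0,0],[0,0,0]]]' |grep -E "pos|ft_force"
python3 -m creep '[[[0,0,8],[0,0,0]],[[0,0,8],[0,0,0]],[[0,0,8],[0,0,0]],[[0,0,7],[0,0,0]],[[0,0,3],[0,0,0]],[[0,0,0],[0,0,0]],[[0,0,0],[0,0,0]]]' |grep -E "pos|ft_force"; done
python3 -m creep '[[[0,0,-12],[0,0,0]],[[0,0,-12],[0,0,0]],[[0,0,-10],[0,0,0]],[[0,0,0],[0,0,0]],[[0,0,0],[0,0,0]],[[0,0,0],[0,0,0]],[[0,0,0],[0,0,0]]]' |grep -E "pos|ft_force"; python3 s.py s3
```

```text
eef_pos: [0.5674, 0.0652, 0.1602]
ft_force: [0.1, -0.0, -0.7]
eef_pos: [0.5685, 0.0654, 0.131]
ft_force: [-6.9, -0.7, 21.3]
eef_pos: [0.5674, 0.0652, 0.1602]
ft_force: [0.4, 0.1, 0.1]
eef_pos: [0.5685, 0.0654, 0.131]
ft_force: [-6.5, -1.1, 22.3]
eef_pos: [0.5674, 0.0652, 0.1602]
ft_force: [-0.4, -0.4, 0.4]
eef_pos: [0.5685, 0.0654, 0.1309]
ft_force: [-6.5, -0.9, 21.9]
eef_pos: [0.5674, 0.0652, 0.1602]
ft_force: [0.8, -0.2, -0.3]
22.675 [0.56738376 0.06522712 0.16020519] [ 0.77328375 -0.21909105 -0.29462922]
gland 0.63 [252.8, 205.8]
stem_tip 0.44 [252.8, 193.2]
plunger_top 0.4 [244.9, 179.2]
```

View pics/s3.png

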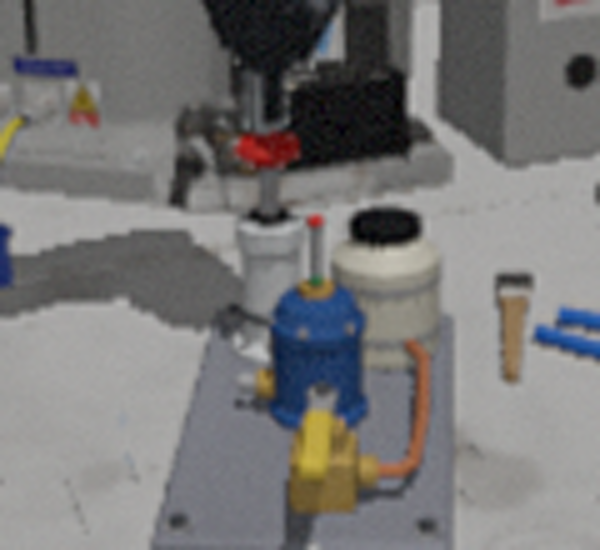

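```bash
python3 -m creep '[[[0,0,8],[0,0,0]],[[0,0,8],[0,0,0]],[[0,0,8],[0,0,0]],[[0,0,7],[0,0,0]],[[0,0,3],[0,0,0]],[[0,0,0],[0,0,0]],[[0,0,0],[0,0,0]]]' |grep -E "pos|ft_force"
python3 -m creep '[[[0,0,-12],[0,0,0]],[[0,0,-12],[0,0,0]],[[0,0,-10],[0,0,0]],[[0,0,0],[0,0,0]],[[0,0,0],[0,0,0]],[[0,0,0],[0,0,0]],[[0,0,-30],[0,0,0]],[[0,0,-40],[0,0,0]],[[-40,0,0],[0,0,0]],[[-40,0,0],[0,0,0]],[[-40,0,0],[0,0,0]],[[0,0,0],[0,0,0]]]' |grep -E "pos|ft_force"; python3 s.py s4; python3 w.py w5
python3 - <<'E'
import cv2,numpy as np
f=lambda n:cv2.resize(cv2.imread(f'pics/{n}.png')[190:320,260:380],None,fx=3,fy=3)
w=cv2.imread('pics/w5.png'); w=cv2.resize(w,(520,390))
print(w.shape); a=np.hstack([f('s3'),f('s4')]); cv2.imwrite('pics/c.png',np.vstack([cv2.resize(a,(520,282)),w[:310]]))
E
```

```text
eef_pos: [0.5686, 0.0654, 0.131]
ft_force: [-5.6, 0.3, 21.1]
eef_pos: [0.4489, 0.034, 0.2305]
ft_force: [1.1, 0.1, 0.3]
25.25 [0.44888598 0.03399003 0.230545  ] [1.05135036 0.14614029 0.3058433 ]
stem_tip 0.38 [252.9, 192.6]
plunger_top 0.58 [242.7, 177.3]
25.45 [0.45274746 0.03473144 0.23083219] [ 0.32416284  0.03100103 -0.06640645]
plunger_top 0.71 [254.9   9.5] [0.569 0.066 0.155] [0.568 0.066 0.157]
lever_pivot 0.58 [449.8 138.1] [ 0.531 -0.122  0.075] [ 0.53  -0.118  0.082]
gland 0.68 [366.1  68.3] [ 0.563 -0.025  0.095] [ 0.562 -0.022  0.104]
stem_tip 0.87 [387.8  66.5] [ 0.567 -0.035  0.11 ] [ 0.562 -0.026  0.138]
(390, 520, 3)
```

View pics/c.png

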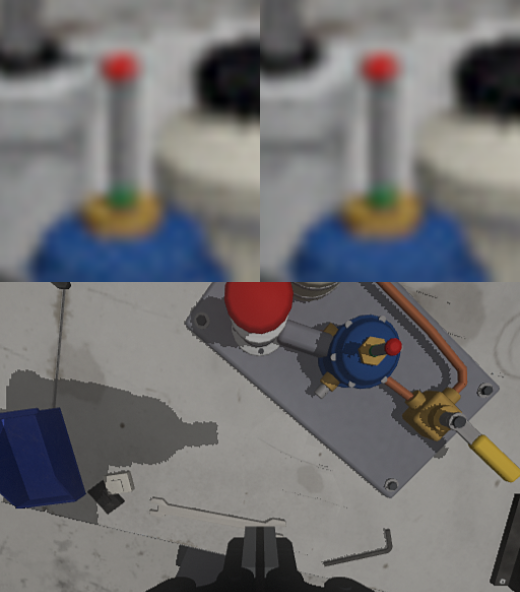

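The extra stroke left the stem where it was: its tip is at z 0.138, about 42 mm above the gland, and the green band shows. The lever is shut and the plunger is up.

```bash
python3 -c "
from h import *
print(workorder.job_done())"
```

```text
the job is handed in; nothing more can be done
None
```

The job is handed in: the valve lever is at its shut stop, and seven full strokes raised the stem fully out with its green band showing; the plunger is back up and the arm is clear.

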